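# Free the seized lock core of the medicine drawer

## Robot

A 7-joint arm with a two-finger parallel gripper is mounted at the origin on the work surface. World frame = base frame: x ahead of the robot, y to its left, z up, the work surface at z = 0. Lengths are in m, angles in rad, forces in N, time in s.
With the tool pointing down it reaches from about 0.425 to 0.95 m from the base axis. Payload 4.7 kg.
Tool frame: the origin (TCP) lies between the finger pads; the fingertips stand 25 mm ahead of it and the grasp point (between the pads) lies 6 mm ahead of it; z points along the fingers, y is the line along which they close (so a half turn about z gives the same grasp; the last joint's range is limited). The gripper opens to 85 mm and grips with 20 to 120 N. Pads are 22 mm wide; open, the fingers measure 114 mm over their backs; the gripper's body (76 mm by 85 mm) begins 54 mm behind the grasp point. The pads swing forward as they close: fully open they stand 13 mm farther back than shut.
Start: joints at [-1.161, 0.469, -0.049, 1.532, 0.024, 1.141, -0.082], TCP at [0.287, 0.611, 0.256] pointing down, gripper open.
Joint ranges: [-2.59, 2.59], [-0.33, 1.99], [-1.39, 1.29], [0.1, 2.45], [-1.04, 4.18], [0.21, 1.99], [-2.66, 2.66]. Speed limits (rad/s): [2.57, 2.57, 3.14, 3.14, 3.14, 3.14, 3.14].

## Interface

Orientations are given as a 3x3 rotation matrix whose columns are the frame's x, y, z axes.
In Python, from rig import * gives the robot as it stands. Calls block until the motion is done:
- movep(position, orientation): joint-space move of the TCP to a pose.
- move_l(position, attitude=None, feed=0.15, until_force=None): straight line of the TCP; attitude=None keeps the orientation; feed is the mean speed in m/s. With until_force (N) it stops when the force on the tool has changed by that much, and returns True; else False.
- move_joints(angles): joint-space move.
- command_gripper(opening, newtons=None): finger opening in m; newtons is the grip in N (None keeps the last); returns when the fingers have stopped.
- sleep(seconds).
- inverse_kinematics(position, orientation): joint angles nearest the present ones, or None.
- sense(): the state.
- camera(name): name is "side" or "top"; returns (picture, depth): 420x560x3 uint8, red, green, blue; 420x560 float32, m along the optical axis (not along the pixel's ray), 0 where there is no reading.
- camera_params(name): a dict with "K" (3x3 intrinsics, pixels), "position" and "rotation" of the camera in the world. Camera axes: x right, y down, z forward; pixel columns grow to the right and rows downward; lengths in m; the calibration is good to about 2 mm. A picture is of the moment at which its call begins. camera_params takes no time and is no camera call.
A pose or a line that the arm cannot do raises Unreachable and nothing moves.
- finish_job(): hands the job in; it is judged then, once.
The state is a dict: "time_s": time; "joint_pos": joint angles; "qd": joint speeds; "joint_efforts": joint torques, N m; "position": TCP position; "tcp_rot": TCP orientation; "wrist_force": force on the tool from outside, world axes, zero at the start; "ft_torque": the same for the moment, N m; "finger_gap": finger opening in m; "gripper_force": force on a finger pad.
Only numpy, scipy, OpenCV 4.12 (cv2) and the standard library are available. Lean on these libraries where they do the work, as an engineer would, in place of code of your own. Each camera call takes 0.05 s, during which the arm holds its last target. There are 200 camera calls.

## Task

Take the brass lock core out of the white medicine drawer and put it in the open nickel dressing tin. It has seized: break it loose with a short firm anticlockwise twist (seen from above), turn it on gently until you feel the stop, where it lets go, lift it straight out without forcing it, and set it down on the tin's floor before you let go. Do not push the other things or the tin about.

Things in the scene. Friction and masses are not known exactly. Their poses are not given: they have to be found in the camera images.
- core_grip (a point): Brass lock core, loose, about 150 g, seated in the socket. On top an upright flat wing 34 mm long (x), 10 mm thick (y), 32 mm tall, over a flange 34 mm across, 3 mm thick, resting on the socket rim. Site on the core's axis, in the wing: 11 mm below its top, 21 mm above the flange's top face, 24 mm above the socket rim, 46.5 mm above the core's lowest point. z up along the axis.
- core_foot (a point): Lowest point of the core, on its axis (same axes as core_grip). Between it and the flange, hidden in the socket at the start: shaft 21 mm across with two bayonet lugs (34 mm over tips), 22.5 mm in all; the core must rise straight by over 25 mm to be out. It turns anticlockwise seen from above (positive about z), with 0.05 rad of play, 1 mm of side play.
- socket (a point): Centre of the socket's top rim, on the core's axis, 73 mm above the shelf. z up. Breaking loose takes a twist of about 0.3 N m; it stays stiff for about 0.45 rad, then turns almost freely (past 0.55 rad). A firm stop comes 0.66 to 1.45 rad from the start, different each time, to be felt. Only at the stop, or 0.03 rad short of it at most, can the core rise; elsewhere a lip holds it (1.5 mm of lift).
- drawer: White steel lock drawer, fixed, 170 (x) by 220 (y) by 60 mm tall, origin at the centre of its underside. The socket, a boss 49 mm across and 13 mm tall, is on its front deck, 45 mm from the centre towards -x. At the start the core's wing lies along the drawer's x. Contact forces between core and drawer, all added up, must stay below 60 N: some 0.6 N m against the stop.
- tin_in (a point): Centre of the inner floor of the open nickel dressing tin, a loose oblong tin (350 g), 145 mm (x) by 110 mm (y) outside, 32 mm tall, walls and floor 3 mm thick, empty. z up.
- jar: Bystander: cobalt glass jar with a metal cap, 68 mm across, 85 mm tall; origin at the centre of its underside.
- pill_bottle: Bystander: amber bottle, 52 mm across, 85 mm tall; origin at the centre of its underside.
- salve_can: Bystander: low aluminium can, 64 mm across, 45 mm tall; origin at the centre of its underside.
- mug: Bystander: white mug, 76 mm across, 85 mm tall; origin at the centre of its underside.
- tube: Bystander: aluminium tablet tube, standing, 30 mm across, 91 mm tall; origin at the centre of its underside.
- thermometer: Bystander: white plastic digital thermometer lying flat, 135 mm long (own x), 20 mm wide, 11 mm thick; origin at the centre of its underside.
There are look-alikes about, which are no part of the job. What is shaped like the part that bears core_grip but green is not meant. Of the things that look like the part that bears tin_in, take the one that is farthest to the robot's right at the start.

How it is judged:
On the way, in this order (a step that is already met when the one before it is completed fails the run):
1. the core is broken loose and turned on by more than 0.5 rad while still seated in the socket (angle between the x axis of core_grip and the x axis of drawer, either way round above 0.5 rad and z of core_grip in the frame of socket below 0.03 m and horizontal distance between core_grip and socket below 0.006 m), for 0.05 s.
2. the core is lifted out: its wing stands more than 25 mm above its seated height (z of core_grip in the frame of socket above 0.05 m), for 0.05 s.
3. the core is set down: inside the tin, no higher than 10 mm above standing on its floor, while the fingers still hold it (z of core_grip in the frame of tin_in below 0.0565 m and x of core_grip in the frame of tin_in between -0.07 and 0.07 m and y of core_grip in the frame of tin_in between -0.055 and 0.055 m and contact force between the fingers and core above 1 N), for 0.05 s.
At the end, for the whole second after the job is handed in: The core stands or lies at rest inside the tin (wing centre within the tin's walls and less than 52 mm above its inner floor), released; the tin is upright and within 30 mm of where it was (z of core_grip in the frame of tin_in between 0 and 0.052 m and x of core_grip in the frame of tin_in between -0.0695 and 0.0695 m and y of core_grip in the frame of tin_in between -0.052 and 0.052 m and linear speed of core below 0.02 m/s and distance of tin_in from where it was at the start of the episode below 0.03 m and angle between tin_in's own z axis and vertical below 0.05 rad); the robot touches nothing.
It fails at once if the core is forced: the contact forces between core and drawer add up to more than 60 N (contact force between core and drawer above 60 N).
It fails at once if a bystander is pushed more than 25 mm from its place (distance of any of jar, pill_bottle, salve_can, mug, tube, thermometer from where it was at the start of the episode above 0.025 m).
It also fails if it takes over 64 s, if anything falls off the work surface, if the arm or the gripper's body presses on something with over 40 N, if the wrist force passes 120 N, or if a joint passes its speed limit or range.

## Working session

There is one attempt and no reset: what is moved stays moved. The work goes in short steps, each a Python script; the robot and the scene stay as the last script left them, time stands still between calls to the robot, and variables do not carry over. Pictures are saved under pics/ and viewed, at most 10 in all, crops included, and the job is handed in when it is done.

```bash
mkdir -p pics; ls; python3 - <<'E'
from rig import *
import cv2,numpy as np
for n in("top","side"):
    p,d=camera(n); cv2.imwrite(f"pics/{n}0.png",p[:,:,::-1]); np.savez(f"{n}0.npz",p=p,d=d)
    c=camera_params(n); print(n,c)
    np.savez(f"{n}c.npz",**c)
s=sense();print(s)
E
```

```text
pics
top {'K': array([[383.14110048,   0.        , 279.27117477],
       [  0.        , 383.14110048, 200.28137837],
       [  0.        ,   0.        ,   1.        ]]), 'position': array([0.35012488, 0.00708582, 1.08910944]), 'rotation': array([[-0.01137847, -0.98782601,  0.15514605],
       [-0.99992523,  0.01193571,  0.00266069],
       [-0.00448007, -0.15510418, -0.98788796]])}
side {'K': array([[393.9133453 ,   0.        , 279.79594641],
       [  0.        , 393.9133453 , 212.22637168],
       [  0.        ,   0.        ,   1.        ]]), 'position': array([0.22084519, 0.54280556, 0.6033815 ]), 'rotation': array([[-0.88612431, -0.28494955,  0.36549619],
       [-0.46296277,  0.58032674, -0.66998981],
       [-0.02119392, -0.76290539, -0.64616266]])}
{'time_s': 0.1, 'joint_pos': array([-1.16089574,  0.46935196, -0.04857845,  1.53359707,  0.02409524,
        1.14102663, -0.08226503]), 'qd': array([-0.00158643, -0.00062292, -0.00156694, -0.00373948, -0.00094565,
       -0.00080325, -0.00011199]), 'joint_efforts': array([ 1.70310054e-04, -5.11514604e+01, -4.72791831e-02, -2.38389337e+01,
        1.07790899e-02,  4.37272363e-03, -2.24424434e-05]), 'position': array([0.28655924, 0.61060208, 0.25536266]), 'tcp_rot': array([[-9.05282212e-01,  4.24810105e-01, -7.01657856e-04],
       [ 4.24810679e-01,  9.05280701e-01, -1.65507191e-03],
       [-6.78939542e-05, -1.79637891e-03, -9.99998384e-01]]), 'wrist_force': array([-1.25027117, -0.46791917, -0.54130649]), 'ft_torque': array([-0.04477042, -0.04805343, -0.00197142]), 'gripper_force': 0.0, 'finger_gap': 0.08544761960254522}
```

View pics/top0.png

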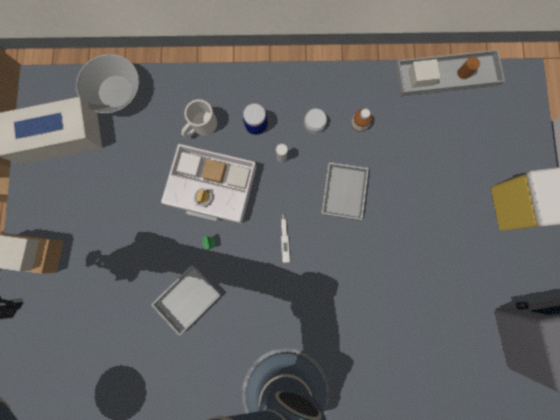

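View pics/side0.png

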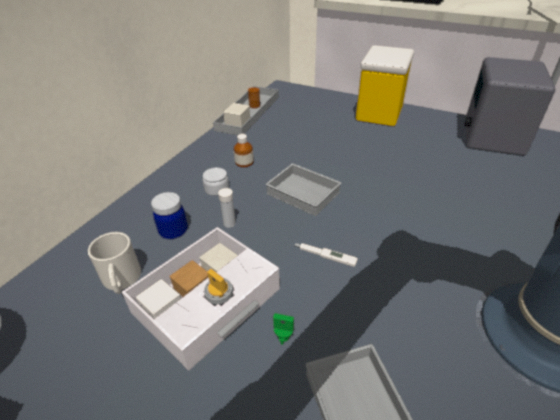

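Top view: the brass core is at (203,197) in the white drawer, with its green look-alike at (208,242). There are two empty tins, at (345,190) and (187,300), plus a long filled organiser tray at (450,73), which is not the same shape. I choose the brass core, and the tin at (345,190) because it is the one farthest right. Next I measure both and check a close crop.

```bash
cat > h.py <<'E'
import numpy as np,cv2
def ray(c,uv,z):
    uv=np.atleast_2d(uv).astype(float); K=c["K"];R=c["rotation"]
    d=np.c_[(uv[:,0]-K[0,2])/K[0,0],(uv[:,1]-K[1,2])/K[1,1],np.ones(len(uv))]@R.T
    return c["position"]+d*((z-c["position"][2])/d[:,2])[:,None]
def cloud(c,d):
    v,u=np.mgrid[:d.shape[0],:d.shape[1]];K=c["K"]
    return np.stack([(u-K[0,2])/K[0,0]*d,(v-K[1,2])/K[1,1]*d,d],-1)@c["rotation"].T+c["position"]
def brass(p,P,lo=.085,hi=.125):
    h=cv2.cvtColor(p,cv2.COLOR_RGB2HSV)
    return (h[...,0]>14)&(h[...,0]<32)&(h[...,1]>120)&(h[...,2]>60)&(P[...,2]>lo)&(P[...,2]<hi)
E
python3 - <<'E'
from h import *
ims=[]
for n in("top","side"):
    f=np.load(n+"0.npz");p,d=f["p"],f["d"];c=dict(np.load(n+"c.npz"));P=cloud(c,d)
    m=brass(p,P)&(P[...,1]>0)
    q=P[m];v,u=np.where(m)
    print(n,"brass",m.sum(),u.mean(),v.mean(),q.mean(0),q.min(0),q.max(0))
    t=q[q[:,2]>.1]; 
    if len(t)>5: print(" wing top minAreaRect",cv2.minAreaRect((t[:,:2]*1000).astype(np.float32)), t[:,2].max())
    g=cv2.cvtColor(p,cv2.COLOR_RGB2HSV)
    # drawer rims
    inz=(P[...,2]>.05)&(P[...,2]<.066)&(g[...,1]<40)&(P[...,0]>.45)&(P[...,0]<.75)&(P[...,1]>.05)&(P[...,1]<.36)
    k,l,s,_=cv2.connectedComponentsWithStats(inz.astype(np.uint8));i=1+s[1:,4].argmax()
    print(" drawer",cv2.minAreaRect((P[l==i][:,:2]*1000).astype(np.float32)))
    u0,v0,u1,v1=(315,150,380,230) if n=="top" else (255,155,355,220)
    Q=P[v0:v1,u0:u1].reshape(-1,3)
    tz=Q[(Q[:,2]>.024)&(Q[:,2]<.042)]
    print(" tin",len(tz),cv2.minAreaRect((tz[:,:2]*1000).astype(np.float32)),tz[:,2].max())
    a=(150,130,270,260) if n=="top" else (120,220,300,360)
    ims.append(cv2.resize(p[a[1]:a[3],a[0]:a[2]],(400,430)))
cv2.imwrite("pics/crop0.png",np.hstack(ims)[:,:,::-1])
E
```

```text
top brass 49 201.24489795918367 195.79591836734693 [0.51933237 0.21341581 0.10298993] [0.50519527 0.20734606 0.08527179] [0.53249234 0.22108614 0.11070231]
 wing top minAreaRect ((518.7471923828125, 215.62245178222656), (10.403318405151367, 27.65863609313965), 80.58529663085938) 0.11070231435276168
 drawer ((565.3660888671875, 204.53384399414062), (221.35581970214844, 170.89308166503906), 75.62201690673828)
 tin 360 ((542.3677978515625, -175.0531005859375), (114.34406280517578, 149.54232788085938), 80.45708465576172) 0.03633164559230129
side brass 218 215.80733944954127 279.2798165137615 [0.52064498 0.22025572 0.10095078] [0.50582224 0.20953816 0.08501633] [0.53995761 0.22630006 0.11083395]
 wing top minAreaRect ((523.4431762695312, 217.9383087158203), (9.56393051147461, 34.128170013427734), 75.28595733642578) 0.11083395367210208
 drawer ((567.4826049804688, 205.772216796875), (221.21725463867188, 172.85768127441406), 75.8315200805664)
 tin 533 ((544.5504760742188, -171.97584533691406), (116.39117431640625, 149.97561645507812), 80.89461517333984) 0.03525143372473538
```

View pics/crop0.png

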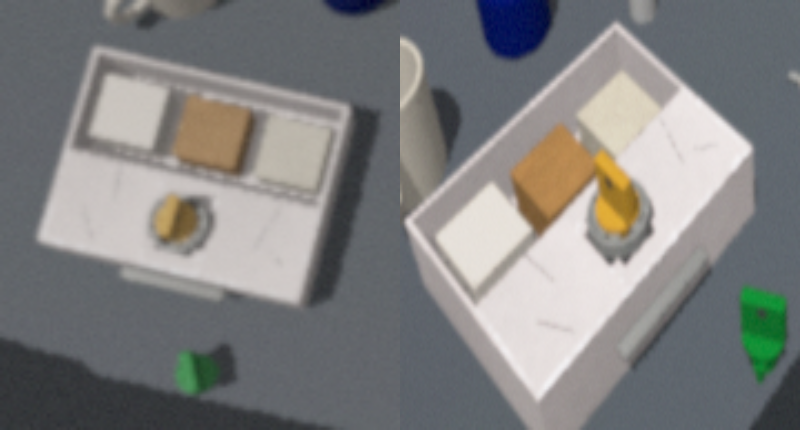

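The crop confirms the brass wing seated in the drawer's socket at about (203,195); the green one lies on the table outside. Both views agree: core about (0.523, 0.217), drawer yaw −14.3°, tin about (0.5435, −0.1735). The sizes and heights match those given. Now I check the wrist range and move above the core.

```bash
cat >> h.py <<'E'
def att(yaw):  # tool down, tool y axis at world angle yaw
    y=np.array([np.cos(yaw),np.sin(yaw),0]);z=np.array([0,0,-1.]);return np.c_[np.cross(y,z),y,z]
def yawof(R): return np.arctan2(R[1,1],R[0,1])
Y0=np.deg2rad(75.7); C=np.array([.523,.217]); T=np.array([.5435,-.1735])
E
python3 - <<'E'
from h import *
from rig import *
f=np.load("side0.npz");P=cloud(dict(np.load("sidec.npz")),f["d"])
m=(P[...,0]>.46)&(P[...,0]<.68)&(P[...,1]>.08)&(P[...,1]<.33);print("maxz drawer",np.percentile(P[m][:,2],[90,98,99.9]))
for k in(0,-np.pi):
    for a in(0,.75,1.5):
        q=inverse_kinematics(np.r_[C,.107],att(Y0+k+a)); print(k,a,None if q is None else np.round(q,2))
    for a in(.66,1.45):
        q=inverse_kinematics(np.r_[T,.07],att(Y0+k+a)); print(" tin",k,a,None if q is None else np.round(q,2))
E
```

```text
maxz drawer [0.06089739 0.07656456 0.10877893]
0 0 [-0.5   0.47  0.04  1.94 -0.03  0.74  0.88]
0 0.75 [-0.38  0.47 -0.11  1.93  0.07  0.75  1.54]
0 1.5 [-0.26  0.48 -0.27  1.92  0.18  0.76  2.19]
 tin 0 0.66 [ 0.08  0.53  0.21  1.95 -0.17  0.67  2.37]
 tin 0 1.45 [ 1.03  0.89 -1.18  1.9   0.96  1.07  2.2 ]
-3.141592653589793 0 [-0.93  0.53  0.61  1.96 -0.43  0.78 -1.89]
-3.141592653589793 0.75 [-0.81  0.5   0.46  1.95 -0.31  0.76 -1.25]
-3.141592653589793 1.5 [-0.75  0.49  0.36  1.95 -0.25  0.75 -0.56]
 tin -3.141592653589793 0.66 [-0.27  0.62  0.69  1.97 -0.58  0.75 -0.39]
 tin -3.141592653589793 1.45 [-0.23  0.61  0.63  1.97 -0.53  0.73  0.35]
```

```bash
python3 - <<'E'
from h import *
from rig import *
R=att(Y0-np.pi)
movep(np.r_[C,.26],R)
move_l(np.r_[C,.15],feed=.12); sleep(.3)
s=sense();print(s["time_s"],s["position"],yawof(s["tcp_rot"])-Y0+np.pi,s["wrist_force"],s["ft_torque"],s["joint_pos"])
p,d=camera("side");np.savez("side1.npz",p=p,d=d)
cv2.imwrite("pics/s1.png",cv2.resize(p[150:360,100:380],(800,600))[:,:,::-1])
E
```

```text
3.1917 [0.52320271 0.21711639 0.15046182] 7.126113788480382e-05 [ 0.59795398 -0.54079495 -0.1820277 ] [ 0.00806182 -0.0407197  -0.01205435] [-0.91772227  0.45810806  0.59242583  1.92874874 -0.33468087  0.85201581
 -1.9700283 ]
```

View pics/s1.png

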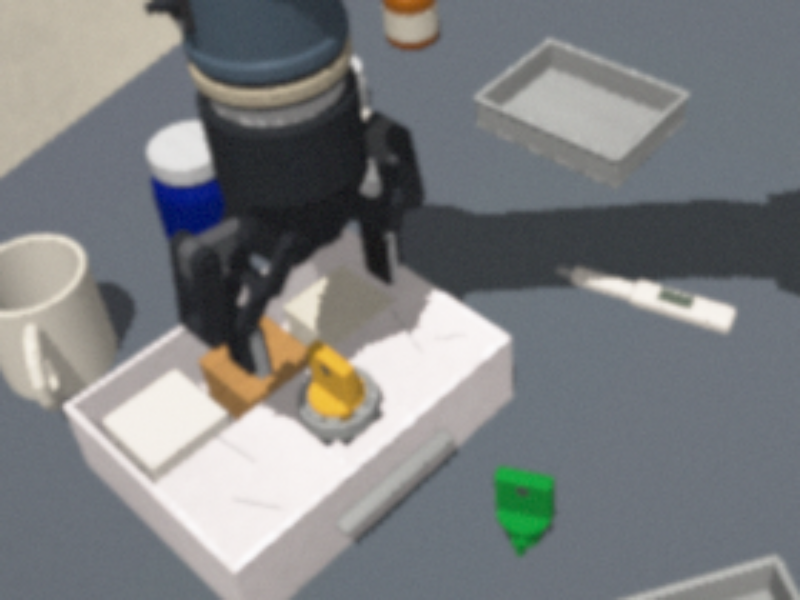

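The open fingers straddle the wing at about (335,385) in the crop and line up with its thickness. I descend and close in small steps, centring on the wing by force.

```bash
python3 - <<'E'
from h import *
from rig import *
def F(n=4):
    a=[]
    for _ in range(n): s=sense();a.append(np.r_[s["wrist_force"],s["ft_torque"]]);sleep(.02)
    return np.mean(a,0)
R=att(Y0-np.pi);y=R[:,1]
command_gripper(.04,20)
f0=F(); p=np.r_[C,.107]
print("hit",move_l(p,feed=.06,until_force=8),sense()["position"])
b=F()
for g in np.arange(.026,.005,-.002):
    command_gripper(g,20); f=F()-b; s=sense()
    print(round(g,3),np.round(s["finger_gap"],4),"fy",round(f[:3]@y,2),"fx",round(f[:3]@R[:,0],2),"fz",round(f[2],2),"tz",round(f[5],3),"gf",s["gripper_force"])
    if s["finger_gap"]>g+.0015 and s["gripper_force"]>10: break
    for _ in range(3):
        fy=f[:3]@y
        if abs(fy)<2: break
        p=p+y*np.sign(fy)*.0005; move_l(p,feed=.02); f=F()-b; print("  shift",np.sign(fy),round(f[:3]@y,2))
print(sense()["time_s"],p,f0-b)
np.savez("st.npz",p=p,b=b)
E
```

```text
hit False [0.52329176 0.21702119 0.10717272]
0.026 0.0262 fy 0.32 fx 0.08 fz 0.22 tz 0.048 gf 0.0
0.024 0.0238 fy 0.1 fx 0.37 fz -0.03 tz 0.018 gf 0.0
0.022 0.0221 fy 0.41 fx -0.12 fz -0.19 tz 0.045 gf 0.0
0.02 0.0198 fy -0.1 fx 0.03 fz -0.13 tz -0.001 gf 0.0
0.018 0.0175 fy 0.47 fx 0.52 fz -0.52 tz 0.032 gf 0.0
0.016 0.0158 fy 0.19 fx -0.03 fz -0.29 tz 0.028 gf 0.0
0.014 0.0141 fy 0.63 fx -0.04 fz -0.21 tz 0.037 gf 0.0
0.012 0.012 fy 0.47 fx 0.21 fz -0.08 tz 0.024 gf 0.0
0.01 0.0101 fy 0.9 fx -0.02 fz -0.05 tz 0.011 gf 0.35382796078920364
0.008 0.0096 fy 1.22 fx -0.23 fz 1.3 tz 0.038 gf 20.55851697921753
7.6583 [0.523 0.217 0.107] [ 0.23012333 -0.02762901 -0.70248708 -0.00609535 -0.01352958  0.03766381]
```

```bash
cat > turn.py <<'E'
from h import *
from rig import *
st=np.load("st.npz");p=st["p"];b=st["b"]
def F(n=3):
    a=[]
    for _ in range(n): s=sense();a.append(np.r_[s["wrist_force"],s["ft_torque"]]);sleep(.02)
    return np.mean(a,0)-b
command_gripper(0,40); f=F();print("grip",np.round(f,2),sense()["finger_gap"])
a=0;free=[];why="end"
while a<1.5:
    a+=.05 if a<.58 else .02
    move_l(p,att(Y0-np.pi+a),feed=.05)
    f=F();s=sense();act=(yawof(s["tcp_rot"])-Y0+np.pi)%(2*np.pi)
    print(f"{s['time_s']:.2f} a {a:.2f} act {act:.3f} tz {f[5]:.3f} f {np.round(f[:3],1)} gap {s['finger_gap']:.4f}")
    if abs(f[5])>.6 or np.linalg.norm(f[:3])>25: why="LIMIT";break
    if a>.6:
        if len(free)>=1 and abs(f[5]-np.median(free))>.15: why="stop";break
        free.append(f[5])
    if np.hypot(*f[:2])>2.5: p=p+np.r_[f[:2],0]*4e-5
print(why);np.savez("st.npz",p=p,b=b,a=a)
E
python3 turn.py
```

```text
grip [-1.24 -1.94  1.82 -0.31  0.15  0.03] 0.009281174225105543
8.22 a 0.05 act 0.049 tz 0.039 f [ 0.4 -0.5  0.9] gap 0.0091
8.53 a 0.10 act 0.098 tz 0.016 f [ 2.2 -0.8 -0.2] gap 0.0092
8.82 a 0.15 act 0.148 tz -0.045 f [ 3.8 -0.6 -1. ] gap 0.0094
9.12 a 0.20 act 0.198 tz -0.027 f [ 4.8 -0.9 -1.7] gap 0.0094
9.43 a 0.25 act 0.248 tz 0.004 f [ 5.4 -2.  -1.2] gap 0.0091
9.72 a 0.30 act 0.298 tz 0.051 f [ 5.  -1.9 -1.3] gap 0.0094
10.03 a 0.35 act 0.349 tz 0.310 f [ 3.9 -3.4  0.9] gap 0.0094
10.32 a 0.40 act 0.398 tz 0.285 f [ 3.1 -4.2  2.2] gap 0.0091
10.62 a 0.45 act 0.448 tz 0.149 f [ 1.1 -4.8  4.9] gap 0.0089
10.93 a 0.50 act 0.497 tz 0.050 f [ 0.7 -4.3  5.6] gap 0.0093
11.22 a 0.55 act 0.547 tz 0.054 f [ 0.3 -4.5  6. ] gap 0.0089
11.53 a 0.60 act 0.597 tz 0.064 f [ 0.  -3.1  5.3] gap 0.0093
11.82 a 0.62 act 0.617 tz 0.081 f [ 0.9 -2.5  5.7] gap 0.0093
12.12 a 0.64 act 0.637 tz 0.030 f [ 0.4 -1.9  5.4] gap 0.0090
12.43 a 0.66 act 0.657 tz 0.073 f [ 0.4 -1.6  4.7] gap 0.0092
12.72 a 0.68 act 0.678 tz 0.066 f [ 0.7 -1.3  5.2] gap 0.0096
13.03 a 0.70 act 0.698 tz 0.058 f [-0.  -1.4  5.
[... 867 characters left out ...]
.5] gap 0.0092
17.52 a 1.00 act 0.998 tz 0.050 f [-0.1 -0.3  5.1] gap 0.0092
17.82 a 1.02 act 1.018 tz 0.080 f [-0.1 -0.1  5.1] gap 0.0091
18.12 a 1.04 act 1.038 tz 0.052 f [-0.3  0.4  5.7] gap 0.0094
18.43 a 1.06 act 1.058 tz 0.068 f [0.5 0.2 4.9] gap 0.0093
18.73 a 1.08 act 1.078 tz 0.054 f [ 0.1 -0.1  5.1] gap 0.0090
19.02 a 1.10 act 1.098 tz 0.063 f [ 0.1 -0.2  5.4] gap 0.0092
19.32 a 1.12 act 1.118 tz 0.043 f [-0.4 -0.9  5.2] gap 0.0092
19.62 a 1.14 act 1.138 tz 0.030 f [-0.7 -0.6  5.5] gap 0.0091
19.93 a 1.16 act 1.158 tz 0.037 f [-1.7 -1.5  6.3] gap 0.0091
20.23 a 1.18 act 1.177 tz -0.061 f [-0.6 -1.6  6.7] gap 0.0094
20.52 a 1.20 act 1.196 tz -0.350 f [-0.4 -1.5  6.9] gap 0.0092
stop
```

A stop-like torque shows at about 1.2 rad, but the stiff zone was not clear. I look at whether the wing really turned with the fingers.

```bash
python3 - <<'E'
from h import *
from rig import *
st=np.load("st.npz");s=sense();print(s["time_s"],s["wrist_force"]-st["b"][:3],s["ft_torque"]-st["b"][3:],s["joint_efforts"],s["gripper_force"])
o=[]
for n,a in(("top",(160,150,260,250)),("side",(165,220,265,320))):
    p,d=camera(n);o.append(cv2.resize(p[a[1]:a[3],a[0]:a[2]],(400,400),interpolation=cv2.INTER_CUBIC))
cv2.imwrite("pics/t1.png",np.hstack(o)[:,:,::-1])
E
```

```text
20.525 [-0.98639766 -0.76906489  5.9797662 ] [-0.32573939  0.17590127 -0.34688076] [ -0.76431843 -40.51815033   2.10269026 -16.44220591   0.07909035
  -0.43418295   0.35686657] 43.96276116371155
```

View pics/t1.png

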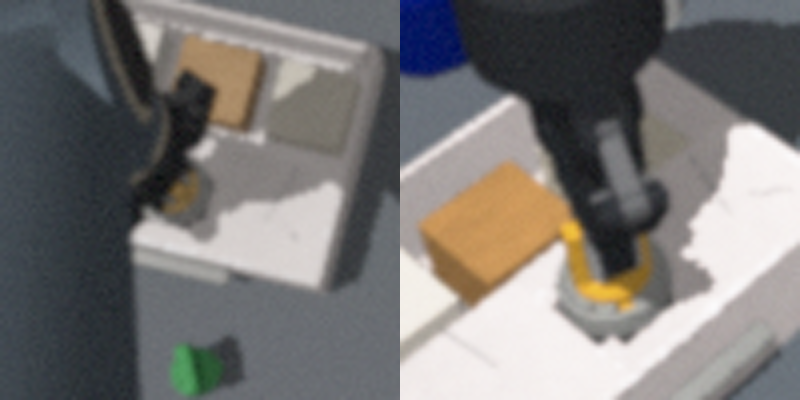

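The gap stays at 9.2 mm, which is only possible with the wing flat between the pads, so the core turned with the hand. The rising torque at about 1.2 rad is the stop. I ease off a little and lift gently.

```bash
cat > lift.py <<'E'
from h import *
from rig import *
import sys
st=np.load("st.npz");p=st["p"];b=st["b"];a=float(sys.argv[1])
R=att(Y0-np.pi+a)
def show(t):
    sleep(.05);s=sense();print(t,round(s["time_s"],2),"z",round(s["position"][2],4),"F",np.round(s["wrist_force"]-b[:3],1),"tz",round(s["ft_torque"][2]-b[5],3),"gap",round(s["finger_gap"],4))
move_l(p,R,feed=.05);show("eased")
for h in(.001,.002,.003,.004,.006,.009):
    hit=move_l(p+[0,0,h],feed=.01,until_force=10);show(f"h {h} hit {hit}")
    if hit: break
else:
    print(move_l(p+[0,0,.035],feed=.04,until_force=10));show("up")
np.savez("st.npz",p=p,b=b,a=a)
E
python3 lift.py 1.188
```

```text
eased 20.93 z 0.107 F [-0.8 -1.6  6.8] tz -0.23 gap 0.0092
h 0.001 hit False 21.23 z 0.1072 F [ 0.5 -2.  -3.3] tz -0.218 gap 0.0096
h 0.002 hit False 21.52 z 0.108 F [  1.4  -0.3 -10.5] tz -0.224 gap 0.009
h 0.003 hit False 21.82 z 0.1096 F [ 0.1 -1.3 -8.4] tz -0.219 gap 0.0088
h 0.004 hit False 22.12 z 0.1111 F [-0.7 -1.6 -6.7] tz -0.169 gap 0.0088
h 0.006 hit False 22.52 z 0.1137 F [-2.2 -3.1 -0.4] tz 0.038 gap 0.0087
h 0.009 hit False 23.02 z 0.1163 F [-1.4 -1.9 -0.6] tz 0.027 gap 0.0092
False
up 23.88 z 0.1418 F [ 0.5 -0.4 -1.4] tz -0.003 gap 0.0092
```

```bash
python3 - <<'E'
from h import *
from rig import *
st=np.load("st.npz");p=st["p"];b=st["b"]
move_l(np.r_[p[:2],.24],feed=.15);sleep(.1);s=sense()
print(s["time_s"],s["position"],s["finger_gap"],s["gripper_force"],s["wrist_force"]-b[:3])
q,d=camera("side");P=cloud(camera_params("side"),d);m=brass(q,P,.12,.3);v,u=np.where(m)
print(m.sum(),u.mean(),v.mean(),P[m].mean(0),P[m].min(0),P[m].max(0))
a=(130,100,270,300);cv2.imwrite("pics/l1.png",cv2.resize(q[100:300,130:330],(600,600))[:,:,::-1])
E
```

```text
24.775 [0.52337053 0.21540324 0.23858376] 0.009203856448960714 42.59189486503601 [-0.3805961  -0.83128596 -2.24539582]
1093 327.4931381518756 127.42726440988106 [ 0.4975363  -0.34514367  0.16482804] [ 0.42946545 -0.73398719  0.1200238 ] [0.55479316 0.23492556 0.25495501]
```

View pics/l1.png

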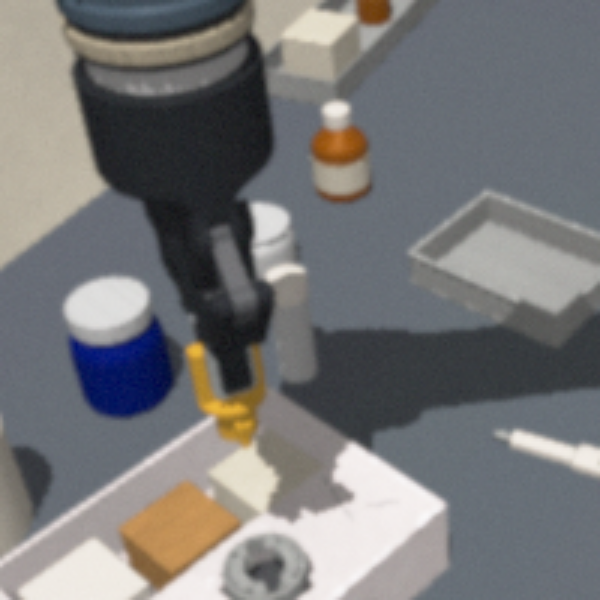

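The core is out and held between the fingers, lugs at about (237,430) in the crop, and the socket at (265,570) is empty. Now to the tin.

```bash
python3 - <<'E'
from h import *
from rig import *
st=np.load("st.npz");b=st["b"];R=att(Y0-np.pi+float(st["a"]))
movep(np.r_[T,.24],R)
move_l(np.r_[T,.085],feed=.12);sleep(.2)
s=sense();print(s["time_s"],s["position"],s["wrist_force"]-b[:3])
hit=move_l(np.r_[T,.052],feed=.015,until_force=5);s=sense()
print(hit,s["time_s"],s["position"],s["wrist_force"]-b[:3],s["gripper_force"])
p,d=camera("side");cv2.imwrite("pics/p1.png",cv2.resize(p[90:240,220:400],(720,600))[:,:,::-1])
E
```

```text
27.9167 [ 0.54382509 -0.17350465  0.0855352 ] [-0.88473151 -0.83128372 -1.47599345]
True 29.45 [ 0.54351147 -0.17349495  0.05961604] [-0.30275647  0.64638431  4.51070105] 43.4787118434906
```

View pics/p1.png

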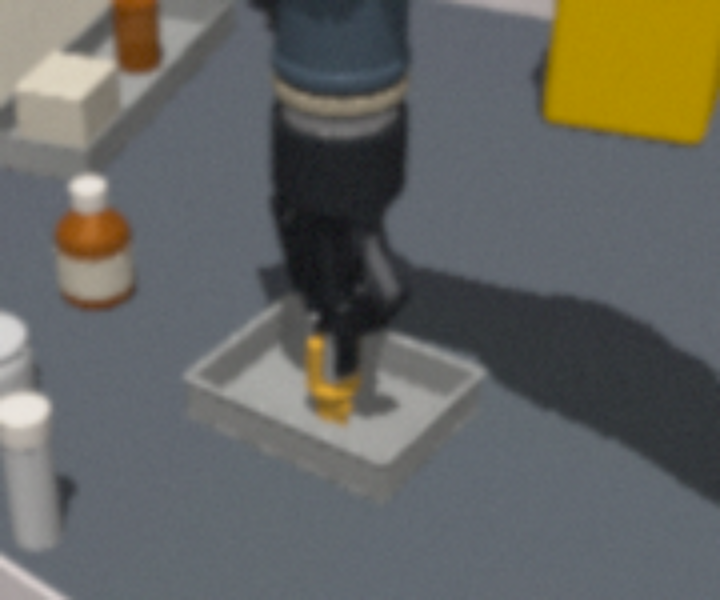

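The core stands near the tin's centre, at about (335,410) in the crop. It made contact at TCP z = 0.0596, as predicted. Now I release and retreat.

```bash
python3 - <<'E'
from h import *
from rig import *
sleep(.2)
for g in(.012,.016,.03): command_gripper(g,20)
s=sense();print(s["time_s"],s["finger_gap"],s["gripper_force"])
move_l(np.r_[T,.11],feed=.05);move_l(np.r_[T,.26],feed=.15);sleep(.5)
p,d=camera("side");P=cloud(camera_params("side"),d);m=brass(p,P,.01,.11);m[:, :230]=0;m[:,355:]=0;m[:150]=0;m[230:]=0
print(m.sum(),P[m].mean(0) if m.any() else 0,P[m].max(0))
Q=P[155:220,255:355].reshape(-1,3);tz=Q[(Q[:,2]>.024)&(Q[:,2]<.042)];print(cv2.minAreaRect((tz[:,:2]*1000).astype(np.float32)))
cv2.imwrite("pics/e1.png",cv2.resize(p[90:240,220:400],(720,600))[:,:,::-1]);print(sense()["time_s"])
E
```

```text
30.425 0.029840334364263546 0.0
267 [ 0.56536466 -0.17309596  0.04070664] [ 0.75708771 -0.15431608  0.06157789]
((544.4791870117188, -172.44583129882812), (116.57210540771484, 149.2417755126953), 80.12440490722656)
33.3
```

View pics/e1.png

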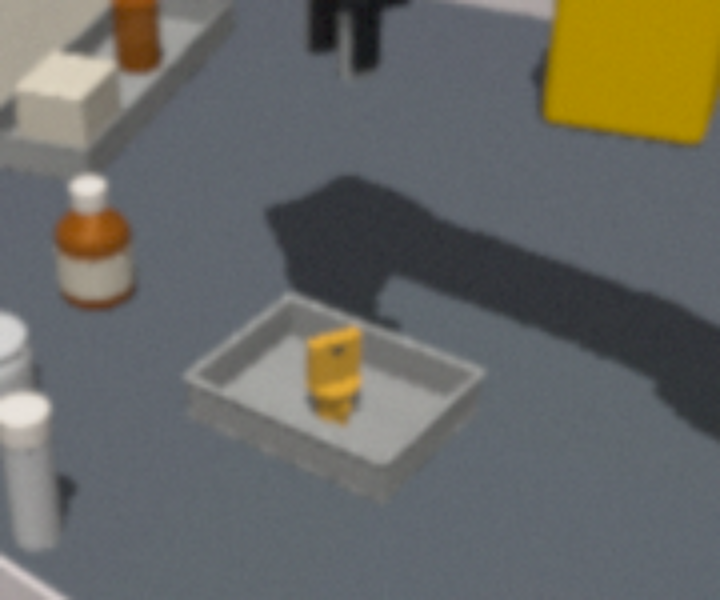

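The core stands upright in the tin at about (335,375) in the crop, the tin has not moved, and the gripper is clear.

```bash
python3 -c "
from rig import *
print(finish_job())"
```

```text
the job is handed in; nothing more can be done
None
```

I broke the brass core loose, turned it to the stop at about 1.2 rad, lifted it out, and set it down and released it upright in the right-hand nickel tin; the job was handed in at about 33 s, and no verdict was returned.

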